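Clip the filling nozzle into the cookie press and pull-test it

TASK

Clip the flanged filling nozzle into the upturned barrel end of the cookie press: push it down, with no more than 40 newtons, until it is fully home and both spring clips have snapped in over its flange. Then pull it straight up against the clips with a steady force of about 10 newtons for a second (never over 25) to prove that both hold, let it back down home, let go, and leave it clipped in. Leave the discs, the muffin case and the pie plate where they are.

Things in the scene. Friction and masses are not known exactly. Their poses are not given: they have to be found in the camera images.
- nozzle_center (a point): Centre of the ivory plastic nozzle (25-50 g), upright on the mat, 68 mm tall, round about its z (up). From the foot: spigot 40 mm across, 8 mm long, lower edge chamfered; flange 54 mm across, 8-12 mm up; plain spout 24 mm across, 12-60 mm up, to be gripped; tapered tip. The point is on the axis, 34 mm above the foot, 26 mm above the flange's underside.
- seat (a point): Centre of the flat top ring (59 mm outside, bore 42 mm, 25 mm deep) of the press's barrel, open upwards, about 200 mm up. The steel press stands head down in a stand, fixed; its lever and trigger stick out low along +x of this frame. z is up, y runs through both clips. Nozzle home: flange on the ring, spigot in the bore (1 mm play all round), nozzle_center 26 mm above this point.
- clip_a (a joint): Angle of the spring clip on the seat's +y side, a steel leaf 14 mm wide: about 0 when sprung in, growing outwards, 0.06 as the flange passes. Its hooked nose reaches in to 24 mm from the axis, 3 mm over the flange's edge; its sloping top, which guides the flange in, ends 15 to 18 mm above the seat, at most 15 mm above the seated flange's top: fingers gripping the spout higher clear it.
- clip_b (a joint): The same for the clip on the -y side. The flange meets both clips 12-17 mm above home, the push rises to 10-12 N, then drops as they snap over its top, 2-6 mm above home: push on till it stands hard on the seat. The clips hang on a threaded ring screwed to an unknown height, so the free play upwards before both hooks stop the nozzle hard is anything from 1 to 4.5 mm.
- disc_star: A flat plastic press disc, 48 mm across, 5 mm thick, lying on the mat, with small holes in a star. Origin: centre of its underside. Not needed; leave it.
- disc_flower: Another flat plastic press disc of the same size, with five larger holes. Origin: centre of its underside. Not needed; leave it.
- muffin_case: A fluted muffin case, 70 mm across the rim, 32 mm high, open upwards. Origin: centre of its underside. Leave it.
- pie_plate: A small enamel pie plate, 156 mm across the rim, 23 mm high. Origin: centre of its underside. Leave it.
Not all that is in view belongs to the job. There is more than one size of the part that bears nozzle_center; the job needs the smallest.

How it is judged:
On the way, in this order (a step that is already met when the one before it is completed fails the run):
1. the nozzle is pushed fully home (flange within about 1 mm of the seat) and both clips have snapped in over its flange (z of nozzle_center in the frame of seat between 0.024 and 0.0269 m and horizontal distance between nozzle_center and seat below 0.003 m and angle between nozzle_center's own z axis and vertical below 0.06 rad and value of joint each of clip_a, clip_b below 0.02 rad), for 0.1 s.
2. the clipped-in nozzle is pulled up against both hooks with about 10 N (7 to 14 N in all, part of it on each clip) for half a second (z of nozzle_center in the frame of seat between 0.0266 and 0.0314 m and contact force between nozzle and press between 7 and 14 N and contact force between nozzle and clip_a above 1 N and contact force between nozzle and clip_b above 1 N and horizontal distance between nozzle_center and seat below 0.003 m and angle between nozzle_center's own z axis and vertical below 0.06 rad and value of joint each of clip_a, clip_b below 0.02 rad), for 0.5 s.
At the end, for the whole second after the job is handed in: The nozzle sits in the barrel end, its flange within 1.5 mm of the seat, its axis within 3 mm of the barrel's and within 0.06 rad of upright, both clips sprung in (under 0.02 rad), at rest and let go (z of nozzle_center in the frame of seat between 0.024 and 0.0275 m and linear speed of nozzle below 0.01 m/s and horizontal distance between nozzle_center and seat below 0.003 m and angle between nozzle_center's own z axis and vertical below 0.06 rad and value of joint each of clip_a, clip_b below 0.02 rad); the robot touches nothing.
It fails at once if the clipped-in nozzle is pulled up against the hooks with over 25 N (z of nozzle_center in the frame of seat between 0.0268 and 0.0314 m and contact force between nozzle and press above 25 N and linear speed of nozzle below 0.02 m/s and value of joint each of clip_a, clip_b below 0.015 rad and velocity of joint each of clip_a, clip_b above -0.1 rad/s).
It fails at once if the nozzle is forced down on the barrel end with over 40 N (contact force between nozzle and press above 40 N and (z of nozzle_center in the frame of seat below 0.0267 m or z of nozzle_center in the frame of seat above 0.0325 m)).
It fails at once if a disc, the muffin case or the pie plate is shifted by more than 30 mm (distance of any of disc_star, disc_flower, muffin_case, pie_plate from where it was at the start of the episode above 0.03 m).
It also fails if it takes over 58 s, if anything falls off the work surface, if the arm or the gripper's body presses on something with over 40 N, if the wrist force passes 120 N, or if a joint passes its speed limit or range.

ROBOT

A 7-joint arm with a two-finger parallel gripper is mounted at the origin on the work surface. World frame = base frame: x ahead of the robot, y to its left, z up, the work surface at z = 0. Lengths are in m, angles in rad, forces in N, time in s.
With the tool pointing down it reaches from about 0.4 to 0.85 m from the base axis. Payload 10.4 kg.
Tool frame: the origin (TCP) lies at the very end of the fingers, on their centre line; the grasp point (between the pads) lies r.pinch_z behind it (r.pinch_z is the distance from the TCP to the grasp point, in m); z points along the fingers, x is the direction in which the jaws open and shut, and the axes are right-handed (so a half turn about z gives the same grasp; the last joint's range is limited). The gripper opens to 87 mm and grips with 3 to 60 N. Pads are 19 mm wide; open, the fingers measure 117 mm over their backs; the gripper's body (75 mm by 190 mm) begins 51 mm behind the grasp point.
Start: joints at [-1.236, 0.332, -0.065, 1.46, 0.022, 1.35, -0.088], TCP at [0.219, 0.585, 0.223] pointing down, gripper open.
Joint ranges: [-2.6, 2.6], [-0.5, 2.12], [-1.47, 1.34], [0.16, 2.42], [-1.27, 4.41], [0.06, 2.06], [-2.6, 2.6]. Speed limits (rad/s): [2.22, 2.22, 2.79, 2.79, 3.14, 3.14, 3.14].

INTERFACE

Orientations are given as a unit quaternion [x, y, z, w].
In Python, from bench import r gives the robot as it stands.
- The arm moves only by the tool carry_out, never from a script. Its argument "increments" is text: rows parted by semicolons, each of 7 numbers parted by spaces: the turn, a rotation vector about the tool's x, y, z in degrees, then the shift along the tool's x, y, z in m, then the finger opening in m, from 0 to 0.087. A call has exactly 5 rows; each row is the pose to reach, as a shift and turn from the pose measured when the call began, along the tool's axes at that moment; what a row does not reach only later rows make up. A row lasts 1/8 s, in which the tool goes at most 62.5 mm and 10.7 degrees, less where a joint would pass 70% of its speed; a pose out of reach is approached as far as the arm can. A call with a gripper value outside its range is refused whole. The fingers move at their own pace and stop on an object; "squeeze" is the grip in N (left out, the last holds). Time passes only in rows, so rows that repeat a pose let the fingers close, or fill a call up. It gives the time, the measured TCP pose, the force and the opening at its end, in the units of the state.
- r.read_state(): the state, without advancing time (a new reading comes with each control period).
- r.camera(name): name is "side" or "top"; returns (picture, depth): 420x560x3 uint8, blue, green, red; 420x560 float32, m along the optical axis (not along the pixel's ray), 0 where there is no reading.
- r.camera_model(name): a dict with "K" (3x3 intrinsics, pixels), "extrinsics" (4x4, takes a point from camera to world coordinates). Camera axes: x right, y down, z forward; pixel columns grow to the right and rows downward; lengths in m; the calibration is good to about 2 mm. A picture is of the moment at which its call begins. camera_model takes no time and is no camera call.
- r.close_job(): hands the job in, once; it reports no verdict.
The state is a dict: "time": time; "joint_positions": joint angles; "joint_vel": joint speeds; "joint_torque": joint torques, N m; "ee_pos": TCP position; "eef_rot": TCP orientation; "ft_force": force on the tool from outside, world axes, zero at the start; "torque": the same for the moment, N m; "width": finger opening in m.
Only numpy, scipy, OpenCV 4.12 (cv2) and the standard library are available. Lean on these libraries where they do the work, as an engineer would, in place of code of your own. Each camera call takes 0.05 s, during which the arm holds its last target.

## Working session

There is one attempt and no reset: what is moved stays moved. The work goes in short steps, Python scripts to look and compute and a tool call to move; the robot and the scene stay as the last step left them, time stands still between calls to the robot, and variables do not carry over. Pictures are saved under pics/ and viewed, and the job is handed in when it is done.

Besides the shell and the picture viewer there is one more tool, called after "Request:" by a JSON object that holds its "api" and its "payload". carry_out: Moves the arm, as the interface text tells. Its arguments: {"type":"object","properties":{"increments":{"type":"string"},"squeeze":{"type":"number"}},"required":["increments"]}

```bash
ls; mkdir -p pics; python3 - <<'E'
from bench import r
import cv2,numpy as np
for n in("side","top"):
    p,d=r.camera(n);cv2.imwrite(f"pics/{n}0.png",p);np.save(f"pics/{n}0.npy",d)
    m=r.camera_model(n);print(n,np.round(m["K"],1).tolist(),np.round(m["extrinsics"],3).tolist())
print(r.read_state(),r.pinch_z)
E
```

```text
pics
side [[401.0, 0.0, 281.6], [0.0, 401.0, 212.3], [0.0, 0.0, 1.0]] [[0.976, -0.121, 0.179, 0.231], [-0.215, -0.607, 0.765, -1.135], [0.016, -0.785, -0.619, 0.962], [0.0, 0.0, 0.0, 1.0]]
top [[443.6, 0.0, 281.0], [0.0, 443.6, 211.2], [0.0, 0.0, 1.0]] [[0.012, -0.985, 0.17, 0.25], [-1.0, -0.013, -0.0, -0.096], [0.002, -0.17, -0.985, 1.232], [0.0, 0.0, 0.0, 1.0]]
{'time': 0.1, 'joint_positions': array([-1.23560903,  0.33282745, -0.06468765,  1.46085031,  0.02160764,
        1.34990204, -0.0885451 ]), 'joint_vel': array([-0.00073459, -0.00332419,  0.00065058, -0.0034117 ,  0.00028234,
        0.00187925,  0.0022814 ]), 'joint_torque': array([ 6.62640523e-04, -6.24542356e+01,  2.39705475e-02, -3.90712523e+01,
       -6.15226175e-02,  3.66289623e-02,  8.97117116e-05]), 'ee_pos': array([0.21876835, 0.58509308, 0.2218251 ]), 'eef_rot': array([ 8.21655555e-01,  5.69983975e-01, -5.10073762e-04,  3.96047367e-04]), 'ft_force': array([ 0.39882924,  0.32277966, -0.1067943 ]), 'torque': array([-0.02160011,  0.00683798, -0.03964094]), 'width': 0.08668578871447663} 0.0187
```

View pics/side0.png

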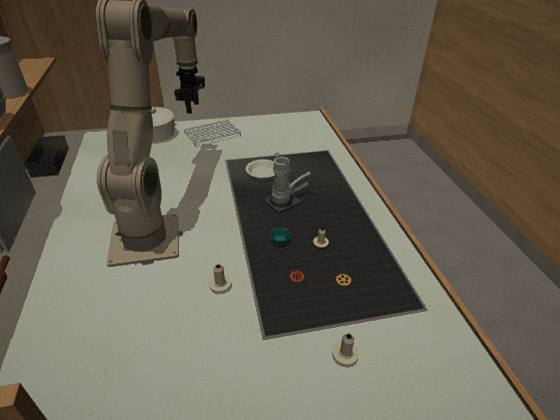

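View pics/top0.png

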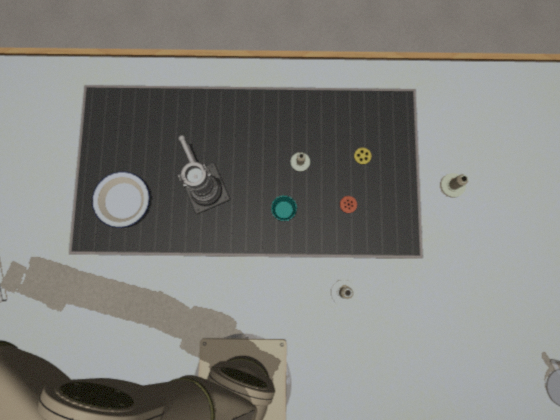

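The smallest nozzle looks like the one on the mat (top 300,161; side 321,240). Two larger ones stand off the mat. The press is at top (195,180), with its lever towards (183,138). Next I zoom in.

```bash
python3 - <<'E'
import cv2,numpy as np
t=cv2.imread("pics/top0.png");s=cv2.imread("pics/side0.png")
z=lambda im,x,y,w,h:cv2.resize(im[y:y+h,x:x+w],(400,300),interpolation=cv2.INTER_CUBIC)
cv2.imwrite("pics/z0.png",np.vstack([np.hstack([z(t,165,135,80,60),z(t,270,135,60,45)]),np.hstack([z(s,255,145,80,60),z(s,290,220,60,45)])]))
for n,pts in(("top",[(195,175),(197,179),(300,161),(310,168),(345,292),(455,185)]),("side",[(282,158),(321,240),(321,232),(219,285),(345,352)])):
    d=np.load(f"pics/{n}0.npy")
    for u,v in pts:print(n,u,v,d[v,u])
E
```

```text
top 195 175 1.0863032
top 197 179 1.0881721
top 300 161 1.2117497
top 310 168 1.266175
top 345 292 1.1355479
top 455 185 1.2062843
side 282 158 1.4952986
side 321 240 1.3851835
side 321 232 1.3710222
side 219 285 1.2389143
side 345 352 1.0398759
```

View pics/z0.png

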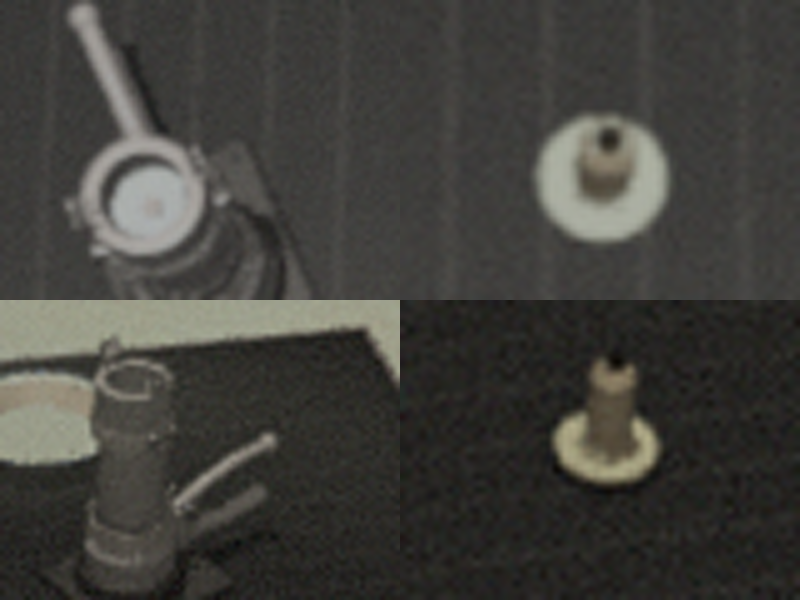

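```bash
cat > h.py <<'E'
import cv2,numpy as np
from bench import r
def ray(n,u,v):
    m=r.camera_model(n);K=np.array(m["K"]);E=np.array(m["extrinsics"])
    d=E[:3,:3]@np.linalg.solve(K,[u,v,1.]);return E[:3,3],d
def onz(n,u,v,z):
    o,d=ray(n,u,v);return o+d*(z-o[2])/d[2]
def dep(n,u,v,t):
    o,d=ray(n,u,v);return o+d*t
def proj(n,p):
    m=r.camera_model(n);E=np.linalg.inv(np.array(m["extrinsics"]));q=E[:3,:3]@p+E[:3,3];k=np.array(m["K"])@q;return k[:2]/k[2]
E
python3 - <<'E'
from h import *
def cloud(n,x,y,w,h):
    d=np.load(f"pics/{n}0.npy");im=cv2.imread(f"pics/{n}0.png")
    P=[];C=[];U=[]
    for v in range(y,y+h):
        for u in range(x,x+w):
            if d[v,u]>0:P.append(dep(n,u,v,d[v,u]));C.append(im[v,u]);U.append((u,v))
    return np.array(P),np.array(C),np.array(U)
P,C,U=cloud("top",270,135,60,45)
print("mat z",np.median(P[:,2]))
for n,b in(("top",(280,140,40,40)),("side",(303,222,36,32)),("top",(325,275,35,35)),("top",(435,170,40,35))):
    P,C,U=cloud(n,*b)
    m=(C.max(1)>100)&(P[:,2]>0.006) if n=="top" else C.max(1)>90
    im=cv2.imread(f"pics/{n}0.png");x,y,w,h=b
    mk=(im[y:y+h,x:x+w].max(2)>95).astype(np.uint8)
    cs,_=cv2.findContours(mk,cv2.RETR_EXTERNAL,cv2.CHAIN_APPROX_NONE);c=max(cs,key=cv2.contourArea)
    e=cv2.fitEllipse(c);u,v=e[0][0]+x,e[0][1]+y
    print(n,b,e[1],(u,v),"world z.012+mat",onz(n,u,v,.012),"maxz",np.percentile(P[m,2],[5,50,98,100]))
# nozzle via cloud: flange level
P,C,U=cloud("top",280,140,40,40)
m=(P[:,2]>.008)&(P[:,2]<.022);print("flange pts",m.sum(),np.median(P[m],0),(P[m].min(0)+P[m].max(0))/2,np.ptp(P[m],axis=0))
m=(P[:,2]>.04);print("tip",m.sum(),P[m].mean(0),P[m].max(0))
P,C,U=cloud("top",165,135,80,60)
h=P[:,2];print(np.histogram(h,bins=np.arange(.12,.24,.005)))
m=(h>.185)&(h<.215);print("ring",m.sum(),np.median(P[m],0),(P[m].min(0)+P[m].max(0))/2,np.ptp(P[m],axis=0))
E
```

```text
mat z 0.004930984821314377Traceback (most recent call last):
  File "<stdin>", line 12, in <module>
  File "<stdin>", line 7, in cloud
  File "h.py", line 9, in dep
    o,d=ray(n,u,v);return o+d*t
        ~~~^^^^^^^
  File "h.py", line 4, in ray
    m=r.camera_model(n);K=np.array(m["K"]);E=np.array(m["extrinsics"])
ValueError: time passes only in moves, steps and waits
```

```bash
sed -i 's/^def ray/import functools\n@functools.lru_cache(None)\ndef cm(n): return r.camera_model(n)\ndef ray/; s/m=r.camera_model(n)/m=cm(n)/' h.py
cat > m.py <<'E'
from h import *
def cloud(n,x,y,w,h):
    d=np.load(f"pics/{n}0.npy");im=cv2.imread(f"pics/{n}0.png")
    P=[];C=[];U=[]
    for v in range(y,y+h):
        for u in range(x,x+w):
            if d[v,u]>0:P.append(dep(n,u,v,d[v,u]));C.append(im[v,u]);U.append((u,v))
    return np.array(P),np.array(C),np.array(U)
P,C,U=cloud("top",270,135,60,45)
print("mat z",np.median(P[:,2]))
for n,b in(("top",(280,140,40,40)),("side",(303,222,36,32)),("top",(325,275,35,35)),("top",(435,170,40,35))):
    P,C,U=cloud(n,*b)
    m=(C.max(1)>100)&(P[:,2]>0.006) if n=="top" else C.max(1)>90
    im=cv2.imread(f"pics/{n}0.png");x,y,w,h=b
    mk=(im[y:y+h,x:x+w].max(2)>95).astype(np.uint8)
    cs,_=cv2.findContours(mk,cv2.RETR_EXTERNAL,cv2.CHAIN_APPROX_NONE);c=max(cs,key=cv2.contourArea)
    e=cv2.fitEllipse(c);u,v=e[0][0]+x,e[0][1]+y
    print(n,b,e[1],(u,v),"world z.012+mat",onz(n,u,v,.016),"maxz",np.percentile(P[m,2],[5,50,98,100]))
P,C,U=cloud("top",280,140,40,40)
m=(P[:,2]>.010)&(P[:,2]<.022);print("flange pts",m.sum(),np.median(P[m],0),(P[m].min(0)+P[m].max(0))/2,np.ptp(P[m],axis=0))
m=(P[:,2]>.04);print("tip",m.sum(),P[m].mean(0),P[m].max(0))
P,C,U=cloud("top",165,135,80,60)
h=P[:,2];print(np.histogram(h,bins=np.arange(.12,.24,.005)))
m=(h>.185)&(h<.215);print("ring",m.sum(),np.median(P[m],0),(P[m].min(0)+P[m].max(0))/2,np.ptp(P[m],axis=0))
E
python3 m.py
```

```text
mat z 0.004930984821314377
top (280, 140, 40, 40) (18.584787368774414, 19.266550064086914) (299.784574508667, 161.28267097473145) world z.012+mat [ 0.60398745 -0.14771571  0.016     ] maxz [0.01270224 0.01789257 0.07202696 0.07687469]
side (303, 222, 36, 32) (9.449934959411621, 14.229384422302246) (320.33963775634766, 241.4594783782959) world z.012+mat [ 0.60243528 -0.15270558  0.016     ] maxz [0.01025077 0.01473047 0.07080567 0.07314691]
top (325, 275, 35, 35) (40.245487213134766, 40.245487213134766) (342.0, 292.0) world z.012+mat [ 0.2405117  -0.26350636  0.016     ] maxz [0.01179856 0.01680164 0.088163   0.09042636]
top (435, 170, 40, 35) (39.91123962402344, 46.57622146606445) (454.5, 187.0) world z.012+mat [ 0.53484801 -0.58296756  0.016     ] maxz [0.01137473 0.01700076 0.08794262 0.09222124]
flange pts 215 [ 0.59600982 -0.14567169  0.01642581] [ 0.60766882 -0.14821843  0.01595662] [0.10922231 0.10902398 0.01189903]
tip 82 [ 0.59968371 -0.14865142  0.06390365] [ 0.61449974 -0.13788672  0.07687469]
(array([ 10,   6,   6,   2,   0,   0,   4,  19,  28,  52, 151,  70,  26,
        25,  33, 149,  65,   5,  22,  24,   2,   0,   0]), array([0.12 , 0.125, 0.13 , 0.135, 0.14 , 0.145, 0.15 , 0.155, 0.16 ,
       0.165, 0.17 , 0.175, 0.18 , 0.185, 0.19 , 0.195, 0.2  , 0.205,
       0.21 , 0.215, 0.22 , 0.225, 0.23 , 0.235]))
ring 299 [0.51528948 0.11490898 0.19840393] [0.51511744 0.11337327 0.20010017] [0.05670206 0.06381045 0.02961188]
```

```bash
cat > m2.py <<'E'
from h import *
exec(open('m.py').read().split("P,C,U=cloud")[0].split("from h import *")[1])
P,C,U=cloud("top",165,120,80,80)
h=P[:,2]
# ring plateau
m=(h>.193)&(h<.206)&(np.hypot(P[:,0]-.515,P[:,1]-.113)<.034)
Q=P[m]
c=np.array([.515,.113])
A=np.c_[2*Q[:,:2],np.ones(len(Q))];s=np.linalg.lstsq(A,(Q[:,:2]**2).sum(1),rcond=None)[0];print("circ",s[:2],np.sqrt(s[2]+s[0]**2+s[1]**2),np.median(Q[:,2]))
print("z ring",np.percentile(Q[:,2],[10,50,90]))
for k in np.where(h>.207)[0]:print(U[k],np.round(P[k],4),C[k])
im=cv2.imread("pics/top0.png")
x,y=165,135
g=cv2.resize(im[y:y+60,x:x+60],(600,600),interpolation=cv2.INTER_CUBIC)
for z,col in((.2,(0,255,0)),):
  for a in np.linspace(0,2*np.pi,90):
    for R in(.0295,.021):
      u=proj("top",np.array([s[0]+R*np.cos(a),s[1]+R*np.sin(a),z]));cv2.circle(g,tuple(int(q) for q in ((u-[x,y]+.5)*10)),1,col,-1)
cv2.imwrite("pics/ring.png",g)
# lever tip
k=(C.max(1)>75)&(U[:,1]<150)&(h>.02);print("lever",P[k].mean(0));L=P[k][:,:2];print(np.linalg.svd(L-L.mean(0))[2][0]);print(L.max(0),L.min(0))
E
python3 m2.py
```

```text
circ [0.51548482 0.11360603] 0.025319562825923646 0.19851875350688575
z ring [0.19560726 0.19851875 0.20160394]
[203 164] [0.5362 0.0899 0.2156] [92 97 99]
[204 164] [0.5364 0.0876 0.2147] [ 97  98 103]
[202 165] [0.5327 0.0915 0.219 ] [ 99 102 106]
[203 165] [0.5335 0.0896 0.2162] [108 111 115]
[204 165] [0.5352 0.0883 0.2106] [113 115 118]
[202 166] [0.5317 0.0923 0.2138] [117 120 125]
[203 166] [0.5301 0.0889 0.2198] [ 94  99 101]
[204 166] [0.531  0.0871 0.2166] [104 106 111]
[205 166] [0.5318 0.0852 0.214 ] [ 98 102 103]
[202 167] [0.5297 0.0925 0.2124] [131 134 138]
[203 167] [0.5284 0.0893 0.2171] [100 103 105]
[204 167] [0.528  0.0866 0.2187] [106 109 111]
[205 167] [0.528  0.0843 0.2187] [111 115 116]
[202 168] [0.5285 0.0933 0.2077] [143 147 151]
[203 168] [0.526  0.0892 0.217 ] [111 115 118]
[204 168] [0.5261 0.0868 0.2169] [88 90 95]
[205 168] [0.5266 0.0848 0.2151] [93 98 99]
[203 169] [0.5248 0.0899 0.2126] [124 128 131]
[204 169] [0.523  0.0863 0.2193] [101 102 107]
[205 169] [0.5231 0.084  0.219 ] [ 98 100 102]
[206 169] [0.5246 0.0826 0.2135] [91 96 98]
[203 170] [0.
[... 878 characters left out ...]
 177] [0.5045 0.1361 0.2132] [128 133 137]
[180 178] [0.5015 0.1426 0.2154] [91 93 97]
[181 178] [0.5013 0.1401 0.2162] [90 94 96]
[182 178] [0.5018 0.1381 0.2142] [116 119 123]
[183 178] [0.5025 0.1364 0.2116] [131 136 140]
[180 179] [0.4992 0.1426 0.2149] [90 96 96]
[181 179] [0.4977 0.1388 0.2208] [80 82 84]
[182 179] [0.4992 0.1379 0.2148] [ 97 101 104]
[183 179] [0.4994 0.1357 0.2142] [122 125 129]
[184 179] [0.5006 0.1344 0.2095] [137 141 145]
[181 180] [0.4965 0.1399 0.2159] [73 75 78]
[182 180] [0.4974 0.1383 0.2124] [70 71 76]
[183 180] [0.4983 0.1367 0.209 ] [93 95 99]
lever [0.62977584 0.16626179 0.09126691]
[-0.89155427 -0.45291389]
[0.64633958 0.17962679] [0.61047993 0.15445165]
```

View pics/ring.png

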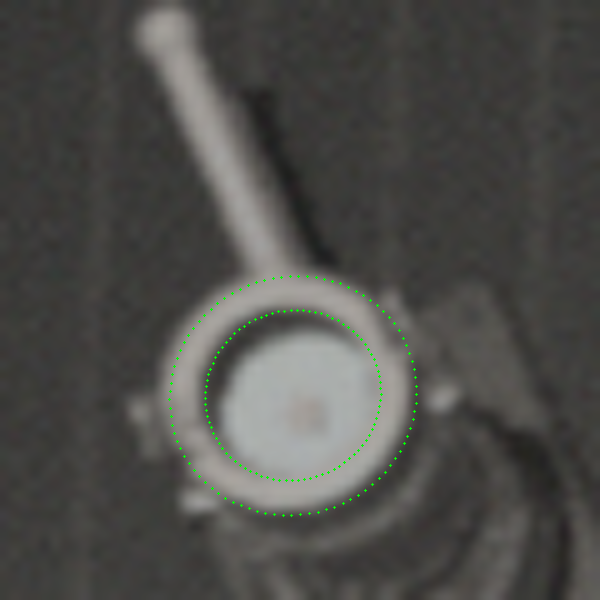

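```bash
cat > fit.py <<'E'
from h import *
from scipy.optimize import least_squares
from scipy.ndimage import map_coordinates,gaussian_filter
def edgefit(n,im,c,z,R,sign,w=.006,it=4,verbose=True):
    """sign=+1: bright inside edge (brightness falls outward)"""
    g=im.astype(float).max(2);c=np.array(c,float)
    A=np.linspace(0,2*np.pi,72,endpoint=False);rr=np.linspace(R-w,R+w,41)
    for _ in range(it):
        pts=[]
        for a in A:
            uv=np.array([proj(n,np.array([c[0]+q*np.cos(a),c[1]+q*np.sin(a),z])) for q in rr])
            p=map_coordinates(g,[uv[:,1],uv[:,0]],order=1)
            d=-sign*np.gradient(gaussian_filter(p,3));k=np.argmax(d)
            if d[k]>.8 and 3<k<37:pts.append([c[0]+rr[k]*np.cos(a),c[1]+rr[k]*np.sin(a)])
        pts=np.array(pts)
        f=least_squares(lambda x:np.hypot(pts[:,0]-x[0],pts[:,1]-x[1])-x[2],[c[0],c[1],R],loss="soft_l1",f_scale=.0007)
        c=f.x[:2]
    if verbose:print(n,"R",R,"->",np.round(f.x,4),len(pts),"resid",np.round(np.median(abs(f.fun)),5))
    return f.x
if __name__=="__main__":
    t=cv2.imread("pics/top0.png");s=cv2.imread("pics/side0.png")
    for z in(.198,.2,.204):
        edgefit("top",t,(.5157,.1145),z,.0295,1);edgefit("top",t,(.5157,.1145),z,.021,-1)
    edgefit("side",s,(.5157,.1145),.2,.0295,1)
    edgefit("top",t,(.6035,-.148),.016,.027,1);edgefit("side",s,(.6035,-.148),.016,.027,1)
    edgefit("top",t,(.6035,-.148),.0165,.027,1,w=.004)
E
cat > go.py <<'E'
import sys
from h import *
from scipy.spatial.transform import Rotation as Ro
def plan(p,yaw,tilt0=True):
    s=r.read_state();R=Ro.from_quat(s["eef_rot"]);y=np.radians(yaw)
    T=Ro.from_matrix(np.array([[np.cos(y),np.sin(y),0],[np.sin(y),-np.cos(y),0],[0,0,-1]]))
    print("t",s["time"],"pos",np.round(s["ee_pos"],4),"F",np.round(s["ft_force"],2),"w",round(s["width"],4),"q",np.round(s["joint_positions"],2))
    print("turn deg",np.round((R.inv()*T).as_rotvec(degrees=True),2),"shift",np.round(R.inv().apply(np.array(p)-s["ee_pos"]),4))
if __name__=="__main__":
    a=list(map(float,sys.argv[1:]));plan(a[:3],a[3])
E
python3 fit.py; python3 go.py .47 .11 .34 26.5;python3 go.py .603 -.148 .25 26.5
```

```text
top R 0.0295 -> [0.5172 0.1158 0.0294] 71 resid 0.00037
top R 0.021 -> [0.5159 0.1149 0.0218] 47 resid 0.0002
top R 0.0295 -> [0.5166 0.1154 0.0294] 71 resid 0.00038
top R 0.021 -> [0.5154 0.1144 0.0217] 48 resid 0.00018
top R 0.0295 -> [0.5157 0.1146 0.0292] 71 resid 0.00029
top R 0.021 -> [0.5144 0.1136 0.0217] 48 resid 0.00026
side R 0.0295 -> [0.5175 0.108  0.0288] 66 resid 0.00063
top R 0.027 -> [ 0.6042 -0.148   0.0277] 72 resid 0.00021
side R 0.027 -> [ 0.6029 -0.1519  0.0276] 64 resid 0.00053
top R 0.027 -> [ 0.6041 -0.148   0.0277] 72 resid 0.00033
t 0.1 pos [0.2188 0.5851 0.2218] F [ 0.4   0.32 -0.11] w 0.0867 q [-1.24  0.33 -0.06  1.46  0.02  1.35 -0.09]
turn deg [3.0e-02 7.0e-02 4.3e+01] shift [-0.3572  0.4017 -0.1177]
t 0.1 pos [0.2188 0.5851 0.2218] F [ 0.4   0.32 -0.11] w 0.0867 q [-1.24  0.33 -0.06  1.46  0.02  1.35 -0.09]
turn deg [3.0e-02 7.0e-02 4.3e+01] shift [-0.5521  0.6167 -0.0274]
```

Request:
{"api": "carry_out", "payload": {"increments": "0 0 4 -0.01 0.01 -0.05 0.087; 0 0 10 -0.05 0.04 -0.08 0.087; 0 0 18 -0.09 0.08 -0.10 0.087; 0 0 27 -0.13 0.12 -0.118 0.087; 0 0 35 -0.17 0.165 -0.118 0.087", "squeeze": 20}}

```text
time: 0.72
ee_pos: [0.3145, 0.3669, 0.3413]
eef_rot: [0.956, 0.295, 0.0, -0.0]
ft_force: [1.8, 0.7, -0.6]
width: 0.0869
```

```bash
python3 go.py .5 .06 .34 26.5;python3 go.py .604 -.148 .25 26.5
```

```text
t 0.725 pos [0.3145 0.3669 0.3413] F [ 1.79  0.68 -0.64] w 0.0869 q [-1.06 -0.03  0.1   1.62  0.    1.54 -0.36]
turn deg [-0.02 -0.05  7.76] shift [-0.0194  0.3581  0.0012]
t 0.725 pos [0.3145 0.3669 0.3413] F [ 1.79  0.68 -0.64] w 0.0869 q [-1.06 -0.03  0.1   1.62  0.    1.54 -0.36]
turn deg [-0.02 -0.05  7.76] shift [-0.0506  0.5886  0.0911]
```

Request:
{"api": "carry_out", "payload": {"increments": "0 0 2 -0.005 0.06 0 0.087; 0 0 4 -0.01 0.12 0 0.087; 0 0 6 -0.016 0.18 0 0.087; 0 0 7.8 -0.021 0.24 0 0.087; 0 0 7.8 -0.026 0.30 0 0.087"}}

```text
time: 1.35
ee_pos: [0.4623, 0.1024, 0.3411]
eef_rot: [0.974, 0.229, 0.0, -0.0]
ft_force: [1.3, 0.0, -0.3]
width: 0.0871
```

```bash
python3 go.py .604 -.148 .10 26.5
```

```text
t 1.35 pos [0.4623 0.1024 0.3411] F [ 1.31  0.02 -0.26] w 0.0871 q [-0.78 -0.07  0.44  1.66  0.03  1.55  0.12]
turn deg [-0.04 -0.06 -0.06] shift [0.0152 0.2874 0.2409]
```

Request:
{"api": "carry_out", "payload": {"increments": "0 0 0 0.003 0.06 0 0.087; 0 0 0 0.006 0.12 0.01 0.087; 0 0 0 0.009 0.18 0.025 0.087; 0 0 0 0.012 0.235 0.05 0.087; 0 0 0 0.015 0.287 0.08 0.087"}}

```text
time: 1.98
ee_pos: [0.6045, -0.1493, 0.2602]
eef_rot: [0.973, 0.229, 0.001, -0.0]
ft_force: [1.3, 1.1, 0.9]
width: 0.0869
```

```bash
python3 go.py .604 -.148 .036 26.5
```

```text
t 1.975 pos [ 0.6045 -0.1493  0.2602] F [1.35 1.05 0.92] w 0.0869 q [-0.38  0.36  0.73  1.44 -0.24  1.42  0.81]
turn deg [-0.01 -0.1  -0.03] shift [-2.000e-04 -1.400e-03  2.242e-01]
```

Request:
{"api": "carry_out", "payload": {"increments": "0 0 0 0 -0.001 0.06 0.087; 0 0 0 0 -0.001 0.12 0.087; 0 0 0 0 -0.001 0.17 0.087; 0 0 0 0 -0.001 0.21 0.087; 0 0 0 0 -0.001 0.224 0.087"}}

```text
time: 2.6
ee_pos: [0.6028, -0.1478, 0.0337]
eef_rot: [0.973, 0.229, -0.001, -0.001]
ft_force: [0.3, 0.4, -0.1]
width: 0.0873
```

```bash
python3 go.py .604 -.148 .036 26.5; python3 - <<'E'
from h import *
p,d=r.camera("side");cv2.imwrite("pics/s1.png",p);cv2.imwrite("pics/s1z.png",cv2.resize(p[190:265,270:370],(800,600),interpolation=cv2.INTER_CUBIC))
E
```

```text
t 2.6 pos [ 0.6028 -0.1478  0.0337] F [ 0.27  0.4  -0.07] w 0.0873 q [-0.32  0.56  0.63  1.69 -0.38  1.02  0.91]
turn deg [-0.13  0.1  -0.03] shift [ 0.001   0.0007 -0.0023]
```

View pics/s1z.png

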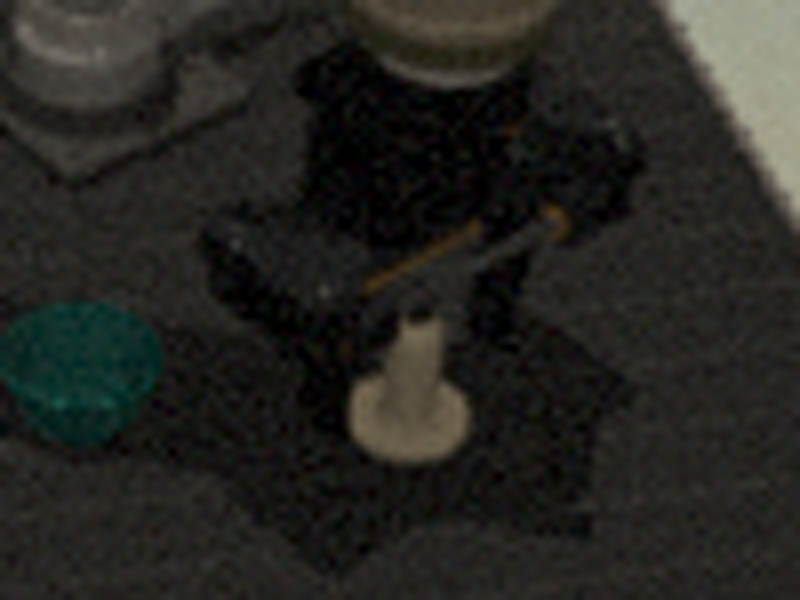

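The nozzle (zoom 410,400) stands between the open fingers. Now I correct the pose slightly and close.

Request:
{"api": "carry_out", "payload": {"increments": "0 0 0 0.001 0.0005 -0.002 0.087; 0 0 0 0.001 0.0005 -0.002 0.05; 0 0 0 0.001 0.0005 -0.002 0.01; 0 0 0 0.001 0.0005 -0.002 0.01; 0 0 0 0.001 0.0005 -0.002 0.01", "squeeze": 30}}

```text
time: 3.28
ee_pos: [0.6041, -0.1478, 0.0357]
eef_rot: [0.973, 0.229, -0.001, -0.001]
ft_force: [0.3, 0.4, -0.4]
width: 0.0548
```

Request:
{"api": "carry_out", "payload": {"increments": "0 0 0 0 0 0 0.01; 0 0 0 0 0 0 0.01; 0 0 0 0 0 0 0.01; 0 0 0 0 0 0 0.01; 0 0 0 0 0 0 0.01"}}

```text
time: 3.9
ee_pos: [0.6041, -0.1478, 0.0357]
eef_rot: [0.973, 0.229, -0.001, -0.001]
ft_force: [-1.8, 0.5, -0.1]
width: 0.0234
```

```bash
python3 go.py .604 -.148 .30 26.5; python3 - <<'E'
from fit import *
p,d=r.camera("side");cv2.imwrite("pics/s2.png",p);cv2.imwrite("pics/s2z.png",cv2.resize(p[190:265,270:370],(800,600),interpolation=cv2.INTER_CUBIC))
edgefit("side",p,(.603,-.152),.016,.027,1)
edgefit("side",cv2.imread("pics/s1.png"),(.603,-.152),.016,.027,1)
E
```

```text
t 3.9 pos [ 0.6041 -0.1478  0.0357] F [-1.84  0.52 -0.09] w 0.0234 q [-0.32  0.56  0.63  1.69 -0.38  1.02  0.91]
turn deg [-0.12  0.08 -0.02] shift [-0.0005 -0.0004 -0.2643]
side R 0.027 -> [ 0.603  -0.1527  0.0282] 62 resid 0.0006
side R 0.027 -> [ 0.6027 -0.1529  0.0281] 63 resid 0.00126
```

View pics/s2z.png

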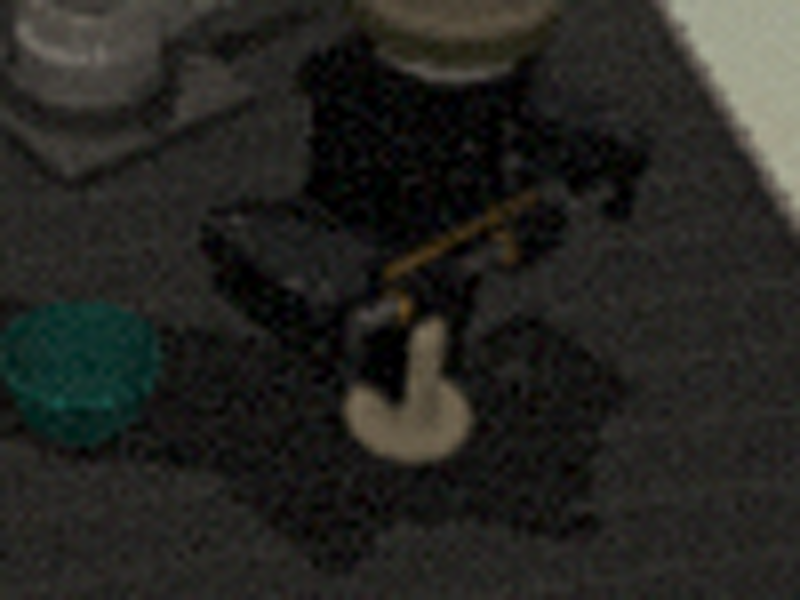

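Request:
{"api": "carry_out", "payload": {"increments": "0 0 0 0 0 -0.03 0.01; 0 0 0 0 0 -0.08 0.01; 0 0 0 0 0 -0.14 0.01; 0 0 0 0 0 -0.20 0.01; 0 0 0 0 0 -0.264 0.01"}}

```text
time: 4.58
ee_pos: [0.6042, -0.1481, 0.3002]
eef_rot: [0.973, 0.229, -0.001, -0.001]
ft_force: [1.2, -0.1, -1.7]
width: 0.0229
```

```bash
python3 go.py .5163 .115 .29 26.5
```

```text
t 4.575 pos [ 0.6042 -0.1481  0.3002] F [ 1.23 -0.05 -1.69] w 0.0229 q [-0.38  0.35  0.74  1.37 -0.24  1.51  0.8 ]
turn deg [-0.13  0.07 -0.04] shift [ 0.0385 -0.2747  0.0107]
```

Request:
{"api": "carry_out", "payload": {"increments": "0 0 0 0.006 -0.045 0 0.01; 0 0 0 0.015 -0.105 0 0.01; 0 0 0 0.024 -0.165 0 0.01; 0 0 0 0.032 -0.225 0 0.01; -0.1 0.1 0 0.0385 -0.275 0.01 0.01"}}

```text
time: 5.2
ee_pos: [0.5154, 0.1177, 0.2913]
eef_rot: [0.973, 0.23, 0.001, -0.001]
ft_force: [0.8, -0.3, -1.0]
width: 0.0229
```

Request:
{"api": "carry_out", "payload": {"increments": "0 0 0 0 0 0 0.01; 0 0 0 0 0 0 0.01; 0 0 0 0 0 0 0.01; 0 0 0 0 0 0 0.01; 0 0 0 0 0 0 0.01"}}

```text
time: 5.82
ee_pos: [0.5156, 0.117, 0.2914]
eef_rot: [0.973, 0.229, 0.001, -0.001]
ft_force: [0.6, -0.2, -0.9]
width: 0.0231
```

```bash
python3 go.py .5163 .115 .253 26.5; python3 - <<'E'
from fit import *
for n in("side","top"):
  p,d=r.camera(n);cv2.imwrite(f"pics/{n}3.png",p);np.save(f"pics/{n}3.npy",d)
  x,y=(240,110) if n=="side" else (145,130)
  cv2.imwrite(f"pics/{n}3z.png",cv2.resize(p[y:y+75,x:x+100],(800,600),interpolation=cv2.INTER_CUBIC))
E
```

```text
t 5.825 pos [0.5156 0.117  0.2914] F [ 0.58 -0.17 -0.89] w 0.0231 q [-0.85  0.08  0.58  1.63 -0.04  1.44  0.2 ]
turn deg [-0.05 -0.13 -0.02] shift [-0.0004  0.0022  0.0384]
```

View pics/side3z.png

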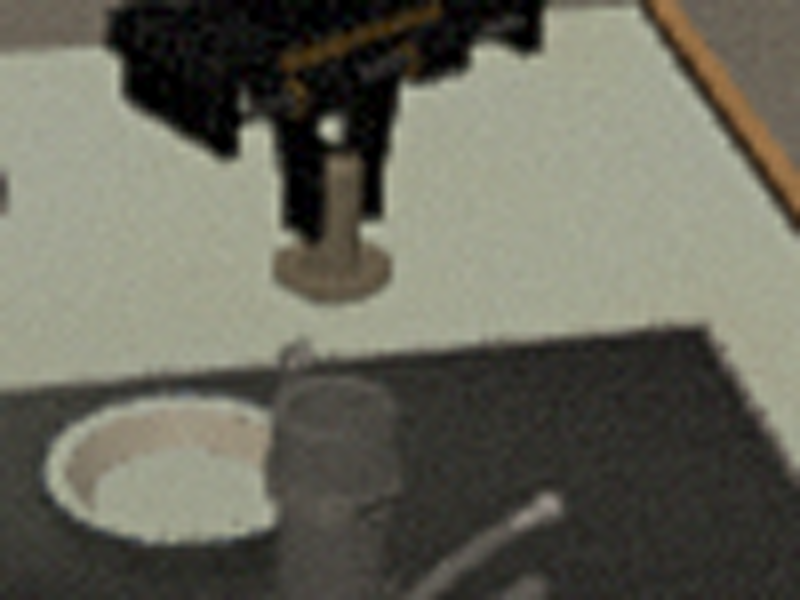

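View pics/top3z.png

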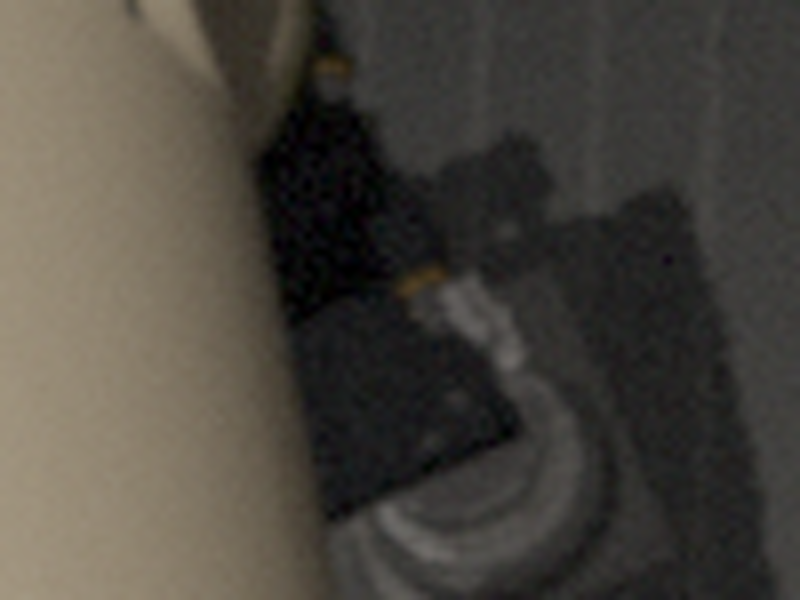

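```bash
python3 - <<'E'
from fit import *
im=cv2.imread("pics/side3.png").astype(float).max(2);s0=cv2.imread("pics/side0.png").astype(float).max(2)
print("pred flange(TCP axis)",proj("side",np.array([.5156,.117,.270])),"ring",proj("side",np.array([.5163,.115,.2])))
def row(g,v,u0,u1):print(v,[int(x) for x in g[v,u0:u1]])
for v in(142,143,144,145):row(im,v,268,296)
print()
for g in(s0,im):
  for v in range(156,172,3):row(g,v,268,296)
  print()
E
```

```text
pred flange(TCP axis) [280.7084387  142.33477117] ring [280.72996224 159.53505161]
142 [169, 164, 162, 164, 167, 164, 118, 99, 106, 93, 79, 86, 86, 89, 92, 86, 77, 97, 101, 101, 104, 157, 167, 164, 166, 165, 166, 165]
143 [161, 161, 164, 161, 163, 165, 110, 100, 101, 93, 87, 87, 84, 88, 90, 84, 83, 97, 104, 101, 99, 160, 168, 166, 164, 163, 163, 162]
144 [161, 161, 168, 163, 167, 164, 105, 92, 102, 99, 96, 97, 95, 98, 92, 97, 91, 105, 100, 92, 93, 161, 166, 164, 165, 165, 166, 161]
145 [162, 164, 162, 164, 166, 161, 134, 100, 95, 98, 105, 104, 104, 107, 98, 105, 104, 99, 98, 89, 124, 164, 165, 165, 164, 162, 166, 162]

156 [79, 77, 73, 67, 62, 66, 54, 69, 94, 81, 64, 59, 71, 80, 75, 73, 69, 55, 45, 54, 48, 50, 53, 50, 46, 53, 50, 43]
159 [88, 71, 69, 61, 56, 53, 93, 133, 106, 76, 71, 76, 77, 72, 80, 72, 79, 71, 91, 104, 95, 66, 53, 54, 46, 45, 47, 51]
162 [153, 138, 134, 152, 153, 134, 104, 124, 119, 92, 79, 74, 80, 78, 75, 76, 101, 75, 70, 66, 81, 69, 59, 45, 47, 51, 48, 54]
165 [146, 151, 148, 148, 149, 125, 76, 63, 74, 77, 75, 84, 82, 82, 80, 79, 77, 69, 72, 73, 67, 58, 61, 56, 51
[... 284 characters left out ...]
 63, 66, 68, 79, 71, 59, 56, 55, 59, 53, 54, 55, 48, 48, 51, 52, 53, 52, 53, 50, 51, 54, 49]
159 [92, 76, 66, 59, 54, 55, 72, 84, 83, 71, 74, 73, 76, 81, 73, 76, 74, 69, 75, 75, 72, 55, 48, 51, 50, 51, 48, 53]
162 [157, 143, 133, 156, 159, 134, 88, 79, 79, 76, 74, 75, 71, 79, 76, 78, 70, 79, 71, 76, 68, 60, 46, 47, 53, 53, 51, 50]
165 [157, 151, 151, 151, 150, 129, 76, 70, 73, 72, 80, 81, 75, 77, 77, 79, 74, 78, 76, 69, 63, 55, 47, 56, 53, 49, 54, 55]
168 [160, 165, 159, 158, 139, 87, 70, 70, 76, 78, 74, 73, 76, 81, 78, 73, 75, 70, 77, 71, 66, 66, 58, 50, 47, 54, 44, 55]
171 [157, 157, 156, 160, 163, 101, 76, 77, 89, 82, 82, 76, 76, 83, 76, 71, 74, 74, 76, 73, 79, 72, 58, 47, 52, 50, 54, 55]
```

Request:
{"api": "carry_out", "payload": {"increments": "0 0 0 0 0.0022 0.005 0.01; 0 0 0 -0.0004 0.0022 0.02 0.01; 0 0 0 -0.0004 0.0022 0.03 0.01; 0 0 0 -0.0004 0.0022 0.040 0.01; 0 0 0 -0.0004 0.0022 0.044 0.01"}}

```text
time: 6.55
ee_pos: [0.5159, 0.1153, 0.2464]
eef_rot: [0.973, 0.229, 0.0, -0.001]
ft_force: [-0.3, -0.8, -0.8]
width: 0.0233
```

Request:
{"api": "carry_out", "payload": {"increments": "0 0 0 0 0 0 0.01; 0 0 0 0 0 0 0.01; 0 0 0 0 0 0 0.01; 0 0 0 0 0 0 0.01; 0 0 0 0 0 0 0.01"}}

```text
time: 7.18
ee_pos: [0.5159, 0.1153, 0.2465]
eef_rot: [0.973, 0.229, 0.001, -0.001]
ft_force: [-0.3, -0.5, -0.7]
width: 0.0231
```

```bash
python3 go.py .5163 .115 .2 26.5; python3 - <<'E'
from fit import *
for n in("side",):
  p,d=r.camera(n);cv2.imwrite(f"pics/{n}4.png",p)
  x,y=(240,110) if n=="side" else (145,130)
  cv2.imwrite(f"pics/{n}4z.png",cv2.resize(p[y:y+75,x:x+100],(800,600),interpolation=cv2.INTER_CUBIC))
E
```

```text
t 7.175 pos [0.5159 0.1153 0.2465] F [-0.28 -0.45 -0.71] w 0.0231 q [-0.84  0.1   0.58  1.71 -0.06  1.35  0.21]
turn deg [-0.05 -0.08  0.02] shift [0.0001 0.0005 0.0465]
```

View pics/side4z.png

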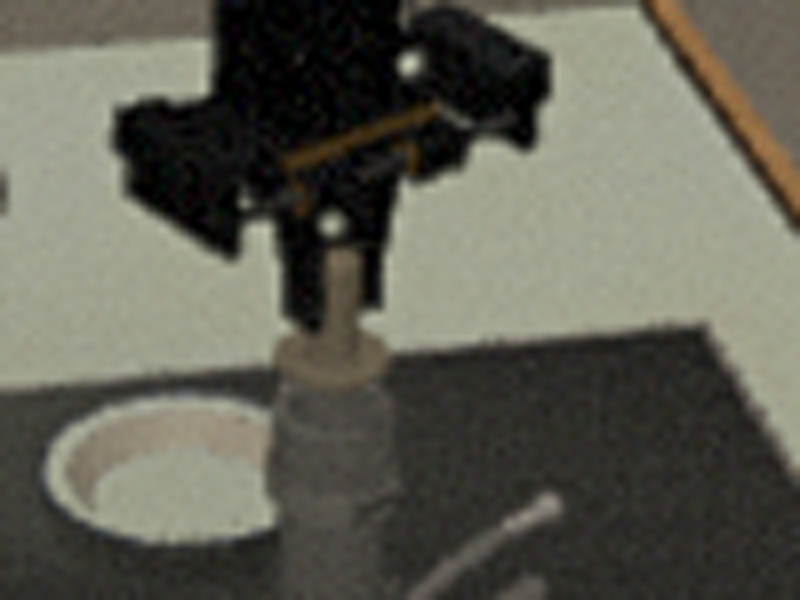

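The flange (zoom 330,357) hangs just over the ring (335,410) and is centred in columns. Now I descend slowly, watching the force.

Request:
{"api": "carry_out", "payload": {"increments": "0 0 0 0.0001 0.0004 0.001 0.01; 0 0 0 0.0001 0.0004 0.002 0.01; 0 0 0 0.0001 0.0004 0.003 0.01; 0 0 0 0.0001 0.0004 0.004 0.01; 0 0 0 0.0001 0.0004 0.005 0.01"}}

```text
time: 7.85
ee_pos: [0.5162, 0.115, 0.2414]
eef_rot: [0.973, 0.229, 0.001, -0.001]
ft_force: [0.7, 0.1, -0.8]
width: 0.0234
```

Request:
{"api": "carry_out", "payload": {"increments": "0 0 0 0 0 0.0005 0.01; 0 0 0 0 0 0.001 0.01; 0 0 0 0 0 0.0015 0.01; 0 0 0 0 0 0.002 0.01; 0 0 0 0 0 0.0025 0.01"}}

```text
time: 8.48
ee_pos: [0.5162, 0.115, 0.2389]
eef_rot: [0.973, 0.229, 0.001, -0.001]
ft_force: [0.1, -0.3, -0.1]
width: 0.0233
```

Request:
{"api": "carry_out", "payload": {"increments": "0 0 0 0 0 0.0005 0.01; 0 0 0 0 0 0.001 0.01; 0 0 0 0 0 0.0015 0.01; 0 0 0 0 0 0.002 0.01; 0 0 0 0 0 0.002 0.01"}}

```text
time: 9.1
ee_pos: [0.5163, 0.1151, 0.237]
eef_rot: [0.973, 0.229, 0.001, -0.001]
ft_force: [0.3, 0.7, 1.3]
width: 0.0229
```

Request:
{"api": "carry_out", "payload": {"increments": "0 0 0 0 0 0.0005 0.01; 0 0 0 0 0 0.001 0.01; 0 0 0 0 0 0.0015 0.01; 0 0 0 0 0 0.002 0.01; 0 0 0 0 0 0.002 0.01"}}

```text
time: 9.72
ee_pos: [0.5167, 0.1152, 0.2357]
eef_rot: [0.973, 0.229, 0.001, -0.001]
ft_force: [-0.3, 1.4, 6.1]
width: 0.0233
```

Request:
{"api": "carry_out", "payload": {"increments": "0 0 0 0 0 0.0005 0.01; 0 0 0 0 0 0.001 0.01; 0 0 0 0 0 0.0015 0.01; 0 0 0 0 0 0.002 0.01; 0 0 0 0 0 0.002 0.01"}}

```text
time: 10.35
ee_pos: [0.5174, 0.1153, 0.2347]
eef_rot: [0.973, 0.229, 0.002, -0.001]
ft_force: [-0.8, 0.3, 7.5]
width: 0.0234
```

Request:
{"api": "carry_out", "payload": {"increments": "0 0 0 -0.0005 -0.0003 0.0007 0.01; 0 0 0 -0.001 -0.0005 0.0014 0.01; 0 0 0 -0.0012 -0.0006 0.002 0.01; 0 0 0 -0.0014 -0.0007 0.0025 0.01; 0 0 0 -0.0014 -0.0007 0.0025 0.01"}}

```text
time: 10.98
ee_pos: [0.517, 0.1155, 0.2335]
eef_rot: [0.973, 0.229, 0.004, -0.001]
ft_force: [0.7, -0.1, 9.0]
width: 0.0229
```

```bash
python3 go.py .5163 .115 .2 26.5
```

```text
t 10.975 pos [0.517  0.1155 0.2335] F [ 0.7  -0.09  8.97] w 0.0229 q [-0.84  0.11  0.58  1.73 -0.06  1.31  0.22]
turn deg [-0.03 -0.48  0.01] shift [-0.0011  0.0002  0.0335]
```

Request:
{"api": "carry_out", "payload": {"increments": "0 -0.3 0 -0.0006 0 0.001 0.01; 0 -0.6 0 -0.0012 0 0.0018 0.01; 0 -0.8 0 -0.0015 0 0.0024 0.01; 0 -0.8 0 -0.0015 0 0.003 0.01; 0 -0.8 0 -0.0015 0 0.003 0.01"}}

```text
time: 11.6
ee_pos: [0.5169, 0.1151, 0.232]
eef_rot: [0.973, 0.229, -0.001, 0.0]
ft_force: [0.2, -0.3, 10.0]
width: 0.0231
```

```bash
python3 go.py .5163 .115 .2 26.5
```

```text
t 11.6 pos [0.5169 0.1151 0.232 ] F [ 0.18 -0.27 10.01] w 0.0231 q [-0.84  0.12  0.58  1.73 -0.07  1.32  0.22]
turn deg [-0.01  0.12  0.01] shift [-0.0005 -0.0001  0.032 ]
```

Request:
{"api": "carry_out", "payload": {"increments": "0 -0.2 0 -0.0004 0 0.001 0.01; 0 -0.4 0 -0.0008 0 0.0018 0.01; 0 -0.5 0 -0.001 0 0.0024 0.01; 0 -0.5 0 -0.001 0 0.003 0.01; 0 -0.5 0 -0.001 0 0.0032 0.01"}}

```text
time: 12.22
ee_pos: [0.5162, 0.1148, 0.2288]
eef_rot: [0.973, 0.229, -0.005, 0.001]
ft_force: [1.1, 1.2, 2.9]
width: 0.0234
```

```bash
python3 go.py .5163 .115 .2 26.5
```

```text
t 12.225 pos [0.5162 0.1148 0.2288] F [1.14 1.21 2.94] w 0.0234 q [-0.84  0.12  0.58  1.72 -0.07  1.32  0.22]
turn deg [-0.01  0.59  0.01] shift [ 0.0004 -0.0001  0.0288]
```

Request:
{"api": "carry_out", "payload": {"increments": "0 0.3 0 0.0002 0 0.0007 0.01; 0 0.5 0 0.0003 0 0.0014 0.01; 0 0.5 0 0.0003 0 0.002 0.01; 0 0.5 0 0.0003 0 0.0025 0.01; 0 0.5 0 0.0003 0 0.0025 0.01"}}

```text
time: 12.85
ee_pos: [0.5164, 0.1149, 0.2263]
eef_rot: [0.973, 0.229, -0.001, 0.0]
ft_force: [0.4, 0.8, -0.6]
width: 0.0232
```

```bash
python3 go.py .5163 .115 .2 26.5
```

```text
t 12.85 pos [0.5164 0.1149 0.2263] F [ 0.44  0.81 -0.57] w 0.0232 q [-0.84  0.12  0.58  1.74 -0.07  1.31  0.22]
turn deg [-0.01  0.09  0.01] shift [-0.     -0.0002  0.0263]
```

Snapped over and free. I push on until it stands hard on the seat.

Request:
{"api": "carry_out", "payload": {"increments": "0 0 0 0 0 0.0006 0.01; 0 0 0 0 0 0.0012 0.01; 0 0 0 0 0 0.0018 0.01; 0 0 0 0 0 0.002 0.01; 0 0 0 0 0 0.002 0.01"}}

```text
time: 13.48
ee_pos: [0.5165, 0.1149, 0.2243]
eef_rot: [0.973, 0.229, -0.001, 0.0]
ft_force: [0.6, 0.5, -0.2]
width: 0.0234
```

Request:
{"api": "carry_out", "payload": {"increments": "0 0 0 0 0 0.0006 0.01; 0 0 0 0 0 0.0012 0.01; 0 0 0 0 0 0.0018 0.01; 0 0 0 0 0 0.002 0.01; 0 0 0 0 0 0.002 0.01"}}

```text
time: 14.1
ee_pos: [0.5165, 0.1149, 0.2226]
eef_rot: [0.973, 0.229, -0.001, 0.0]
ft_force: [-1.9, 0.0, 4.6]
width: 0.0231
```

```bash
python3 go.py .5163 .115 .2 26.5
```

```text
t 14.1 pos [0.5165 0.1149 0.2226] F [-1.9  0.   4.6] w 0.0231 q [-0.84  0.12  0.58  1.74 -0.07  1.3   0.22]
turn deg [-0.01  0.08  0.01] shift [-0.0001 -0.0002  0.0226]
```

Request:
{"api": "carry_out", "payload": {"increments": "0 0 0 0 0 0.0008 0.01; 0 0 0 0 0 0.0016 0.01; 0 0 0 0 0 0.002 0.01; 0 0 0 0 0 0.0025 0.01; 0 0 0 0 0 0.0025 0.01"}}

```text
time: 14.72
ee_pos: [0.5165, 0.1149, 0.2224]
eef_rot: [0.973, 0.229, -0.0, -0.001]
ft_force: [-11.0, -2.3, 24.7]
width: 0.0233
```

```bash
python3 go.py .5163 .115 .2 26.5
```

```text
t 14.725 pos [0.5165 0.1149 0.2224] F [-10.98  -2.33  24.68] w 0.0233 q [-0.84  0.12  0.58  1.74 -0.07  1.3   0.22]
turn deg [-0.08  0.02 -0.  ] shift [-0.0001 -0.0002  0.0224]
```

Hard on the seat at TCP z 0.2224 with 25 N. Next I ease off and pull up slowly.

Request:
{"api": "carry_out", "payload": {"increments": "0 0 0 0 0 0 0.01; 0 0 0 0 0 0 0.01; 0 0 0 0 0 0 0.01; 0 0 0 0 0 0 0.01; 0 0 0 0 0 0 0.01"}}

```text
time: 15.35
ee_pos: [0.5166, 0.1148, 0.2225]
eef_rot: [0.973, 0.229, -0.0, -0.001]
ft_force: [-1.9, -0.7, 6.4]
width: 0.023
```

Request:
{"api": "carry_out", "payload": {"increments": "0 0 0 0 0 -0.0003 0.01; 0 0 0 0 0 -0.0006 0.01; 0 0 0 0 0 -0.0009 0.01; 0 0 0 0 0 -0.001 0.01; 0 0 0 0 0 -0.001 0.01"}}

```text
time: 15.98
ee_pos: [0.5165, 0.1148, 0.2234]
eef_rot: [0.973, 0.229, -0.0, -0.001]
ft_force: [0.3, -0.1, -1.3]
width: 0.0234
```

```bash
python3 go.py .5163 .115 .2 26.5
```

```text
t 15.975 pos [0.5165 0.1148 0.2234] F [ 0.35 -0.12 -1.33] w 0.0234 q [-0.84  0.12  0.58  1.74 -0.07  1.3   0.22]
turn deg [-0.08  0.03 -0.  ] shift [-0.0001 -0.0002  0.0234]
```

Request:
{"api": "carry_out", "payload": {"increments": "0 0 0 0 0 -0.0002 0.01; 0 0 0 0 0 -0.0004 0.01; 0 0 0 0 0 -0.0006 0.01; 0 0 0 0 0 -0.0007 0.01; 0 0 0 0 0 -0.0007 0.01"}}

```text
time: 16.6
ee_pos: [0.5165, 0.1148, 0.2241]
eef_rot: [0.973, 0.229, -0.0, -0.001]
ft_force: [0.3, 0.0, -0.2]
width: 0.0231
```

Request:
{"api": "carry_out", "payload": {"increments": "0 0 0 0 0 -0.0002 0.01; 0 0 0 0 0 -0.0004 0.01; 0 0 0 0 0 -0.0006 0.01; 0 0 0 0 0 -0.0007 0.01; 0 0 0 0 0 -0.0007 0.01"}}

```text
time: 17.23
ee_pos: [0.5165, 0.1148, 0.2248]
eef_rot: [0.973, 0.229, -0.0, -0.001]
ft_force: [0.0, 0.1, -0.3]
width: 0.0233
```

Request:
{"api": "carry_out", "payload": {"increments": "0 0 0 0 0 -0.0002 0.01; 0 0 0 0 0 -0.0004 0.01; 0 0 0 0 0 -0.0006 0.01; 0 0 0 0 0 -0.0007 0.01; 0 0 0 0 0 -0.0007 0.01"}}

```text
time: 17.85
ee_pos: [0.5165, 0.1148, 0.2256]
eef_rot: [0.973, 0.229, -0.0, -0.001]
ft_force: [0.0, 0.7, -1.4]
width: 0.023
```

Request:
{"api": "carry_out", "payload": {"increments": "0 0 0 0 0 -0.0002 0.01; 0 0 0 0 0 -0.0004 0.01; 0 0 0 0 0 -0.0006 0.01; 0 0 0 0 0 -0.0007 0.01; 0 0 0 0 0 -0.0007 0.01"}}

```text
time: 18.48
ee_pos: [0.5165, 0.1148, 0.2262]
eef_rot: [0.973, 0.229, -0.0, -0.001]
ft_force: [-0.6, 0.5, -1.1]
width: 0.0233
```

Request:
{"api": "carry_out", "payload": {"increments": "0 0 0 0 0 -0.0002 0.01; 0 0 0 0 0 -0.0004 0.01; 0 0 0 0 0 -0.0006 0.01; 0 0 0 0 0 -0.0007 0.01; 0 0 0 0 0 -0.0007 0.01"}}

```text
time: 19.1
ee_pos: [0.5165, 0.1147, 0.2268]
eef_rot: [0.973, 0.229, -0.0, -0.001]
ft_force: [0.3, -0.1, -1.7]
width: 0.0232
```

Request:
{"api": "carry_out", "payload": {"increments": "0 0 0 0 0 -0.0002 0.01; 0 0 0 0 0 -0.0004 0.01; 0 0 0 0 0 -0.0006 0.01; 0 0 0 0 0 -0.0006 0.01; 0 0 0 0 0 -0.0006 0.01"}}

```text
time: 19.73
ee_pos: [0.5163, 0.1147, 0.2271]
eef_rot: [0.973, 0.229, -0.001, -0.0]
ft_force: [2.0, 0.9, -7.7]
width: 0.0231
```

```bash
python3 go.py .5163 .115 .2 26.5;  python3 - <<'E'
from fit import *
for n in("side",):
  p,d=r.camera(n);cv2.imwrite(f"pics/{n}5.png",p)
  x,y=(240,110)
  cv2.imwrite(f"pics/{n}5z.png",cv2.resize(p[y:y+75,x:x+100],(800,600),interpolation=cv2.INTER_CUBIC))
E
```

```text
t 19.725 pos [0.5163 0.1147 0.2271] F [ 2.    0.9  -7.72] w 0.0231 q [-0.84  0.12  0.58  1.73 -0.07  1.31  0.22]
turn deg [-0.07  0.07 -0.01] shift [ 0.0002 -0.0002  0.0271]
```

View pics/side5z.png

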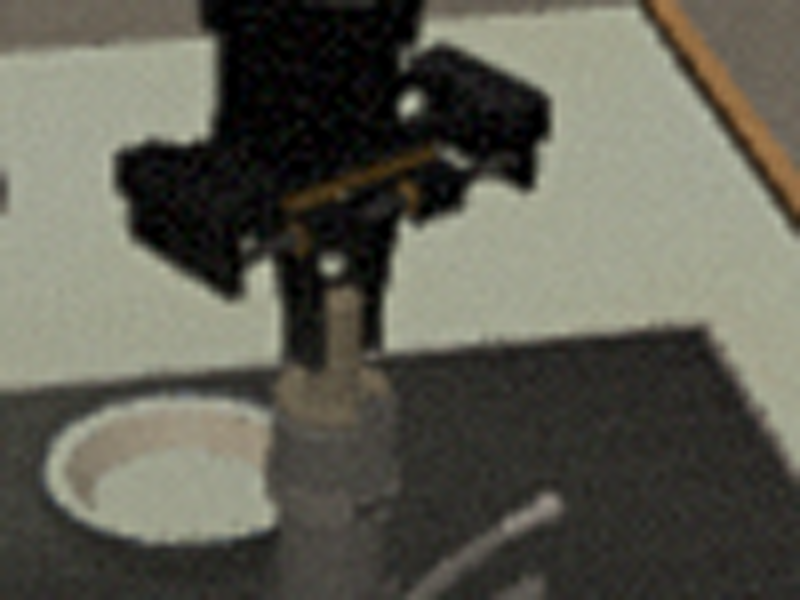

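The nozzle is stopped hard by the hooks about 4.6 mm above home (pull about 7 N). The picture shows the flange (zoom 333,390) upright under the clips. Now I hold about 10 N.

Request:
{"api": "carry_out", "payload": {"increments": "0 0 0 0 0 -0.0006 0.01; 0 0 0 0 0 -0.0007 0.01; 0 0 0 0 0 -0.0007 0.01; 0 0 0 0 0 -0.0007 0.01; 0 0 0 0 0 -0.0007 0.01"}}

```text
time: 20.4
ee_pos: [0.5161, 0.1146, 0.2274]
eef_rot: [0.973, 0.229, -0.001, -0.0]
ft_force: [5.1, 1.2, -18.4]
width: 0.0233
```

```bash
python3 go.py .5163 .115 .2 26.5
```

```text
t 20.4 pos [0.5161 0.1146 0.2274] F [  5.11   1.17 -18.41] w 0.0233 q [-0.84  0.12  0.58  1.73 -0.07  1.31  0.22]
turn deg [-0.07  0.1  -0.01] shift [ 0.0004 -0.0002  0.0274]
```

Request:
{"api": "carry_out", "payload": {"increments": "0 0 0 0.0002 0 -0.0003 0.01; 0 0 0 0.0002 0 -0.0003 0.01; 0 0 0 0.0002 0 -0.0003 0.01; 0 0 0 0.0002 0 -0.0003 0.01; 0 0 0 0.0002 0 -0.0003 0.01"}}

```text
time: 21.02
ee_pos: [0.5161, 0.1147, 0.2275]
eef_rot: [0.973, 0.229, -0.001, -0.0]
ft_force: [4.3, 1.7, -22.2]
width: 0.0232
```

```bash
python3 go.py .5163 .115 .2 26.5
```

```text
t 21.025 pos [0.5161 0.1147 0.2275] F [  4.33   1.73 -22.25] w 0.0232 q [-0.84  0.12  0.58  1.73 -0.07  1.31  0.22]
turn deg [-0.07  0.14 -0.01] shift [ 0.0004 -0.0001  0.0275]
```

Request:
{"api": "carry_out", "payload": {"increments": "0 0 0 0.0002 0 0.0007 0.01; 0 0 0 0.0002 0 0.0007 0.01; 0 0 0 0.0002 0 0.0007 0.01; 0 0 0 0.0002 0 0.0007 0.01; 0 0 0 0.0002 0 0.0007 0.01"}}

```text
time: 21.65
ee_pos: [0.5164, 0.1148, 0.2272]
eef_rot: [0.973, 0.229, -0.001, -0.0]
ft_force: [0.7, -1.0, -8.2]
width: 0.0231
```

```bash
python3 go.py .5163 .115 .2 26.5
```

```text
t 21.65 pos [0.5164 0.1148 0.2272] F [ 0.73 -0.99 -8.24] w 0.0231 q [-0.84  0.12  0.58  1.73 -0.07  1.31  0.22]
turn deg [-0.08  0.11 -0.01] shift [ 0.0001 -0.0002  0.0272]
```

Request:
{"api": "carry_out", "payload": {"increments": "0 0 0 0 0 -0.0002 0.01; 0 0 0 0 0 -0.0002 0.01; 0 0 0 0 0 -0.0002 0.01; 0 0 0 0 0 -0.0002 0.01; 0 0 0 0 0 -0.0002 0.01"}}

```text
time: 22.28
ee_pos: [0.5164, 0.1148, 0.2273]
eef_rot: [0.973, 0.229, -0.001, -0.0]
ft_force: [0.7, -0.5, -13.3]
width: 0.0234
```

```bash
python3 go.py .5163 .115 .2 26.5
```

```text
t 22.275 pos [0.5164 0.1148 0.2273] F [  0.75  -0.55 -13.28] w 0.0234 q [-0.84  0.12  0.58  1.73 -0.07  1.31  0.22]
turn deg [-0.07  0.11 -0.01] shift [ 0.0001 -0.0002  0.0273]
```

Request:
{"api": "carry_out", "payload": {"increments": "0 0 0 0 0 0.0001 0.01; 0 0 0 0 0 0.0001 0.01; 0 0 0 0 0 0.0001 0.01; 0 0 0 0 0 0.0001 0.01; 0 0 0 0 0 0.0001 0.01"}}

```text
time: 22.9
ee_pos: [0.5164, 0.1148, 0.2273]
eef_rot: [0.973, 0.229, -0.001, -0.0]
ft_force: [-0.0, 0.9, -10.9]
width: 0.0232
```

```bash
python3 go.py .5163 .115 .2 26.5
```

```text
t 22.9 pos [0.5164 0.1148 0.2273] F [ -0.04   0.86 -10.95] w 0.0232 q [-0.84  0.12  0.58  1.73 -0.07  1.31  0.22]
turn deg [-0.07  0.11 -0.  ] shift [ 0.0001 -0.0002  0.0273]
```

Steady near 10 N. I hold this target for over a second, taking pictures and logging the force.

```bash
python3 - <<'E'
from h import *
L=[]
for i in range(28):
    p,d=r.camera("side");s=r.read_state();L.append(np.r_[s["time"],s["ft_force"],s["ee_pos"][2]])
cv2.imwrite("pics/side6.png",p);print(np.round(L,2)[::2].tolist());print(np.mean(L,0))
E
```

```text
[[22.95, 0.69, 0.04, -10.95, 0.23], [23.05, 0.51, 0.83, -10.27, 0.23], [23.15, 0.44, -0.56, -10.65, 0.23], [23.25, 0.43, 0.35, -9.87, 0.23], [23.35, 0.35, -0.02, -10.8, 0.23], [23.45, 0.72, -0.11, -10.86, 0.23], [23.55, -0.23, 0.09, -10.25, 0.23], [23.65, -0.17, -0.09, -9.45, 0.23], [23.75, 0.27, -0.61, -10.74, 0.23], [23.85, -0.06, 0.21, -9.13, 0.23], [23.95, 0.29, -0.17, -9.87, 0.23], [24.05, 0.37, -0.08, -9.46, 0.23], [24.15, 0.37, 0.3, -9.55, 0.23], [24.25, 1.03, 0.31, -9.19, 0.23]]
[ 2.36250000e+01  2.44011525e-01 -2.22931055e-02 -1.00018964e+01
  2.27235649e-01]
```

```bash
python3 - <<'E'
from h import *
L=[];F=[]
for i in range(6):
    p,d=r.camera("side");s=r.read_state();L.append(s["torque"]);F.append(s["ft_force"])
t=np.mean(L,0);print("world torque",t,np.std(L,0),"F",np.mean(F,0));y=np.radians(26.5)
print("about seat x",t[:2]@[np.cos(y),np.sin(y)],"about seat y",t[:2]@[-np.sin(y),np.cos(y)], r.read_state()["time"])
E
```

```text
world torque [-0.00953111 -0.06426469 -0.00971904] [0.01507927 0.02410691 0.02167636] F [ 0.34635635 -0.24496627 -9.29777448]
about seat x -0.03720447819508483 about seat y -0.05325991552778975 24.6
```

Held at 9–11 N for 1.6 s. The moment about the seat's x is only 0.04 N m, so the load is shared by both clips. Now I lower it home.

Request:
{"api": "carry_out", "payload": {"increments": "0 0 0 0 0 0.001 0.01; 0 0 0 0 0 0.002 0.01; 0 0 0 0 0 0.003 0.01; 0 0 0 0 0 0.004 0.01; 0 0 0 0 0 0.004 0.01"}}

```text
time: 25.22
ee_pos: [0.5165, 0.1149, 0.2233]
eef_rot: [0.973, 0.229, -0.001, -0.0]
ft_force: [0.9, -0.2, 0.3]
width: 0.0232
```

Request:
{"api": "carry_out", "payload": {"increments": "0 0 0 0 0 0.0003 0.01; 0 0 0 0 0 0.0006 0.01; 0 0 0 0 0 0.0009 0.01; 0 0 0 0 0 0.001 0.01; 0 0 0 0 0 0.001 0.01"}}

```text
time: 25.85
ee_pos: [0.5166, 0.1149, 0.2226]
eef_rot: [0.973, 0.229, -0.001, -0.001]
ft_force: [-2.1, -0.1, 4.7]
width: 0.0231
```

```bash
python3 go.py .5163 .115 .2 26.5
```

```text
t 25.85 pos [0.5166 0.1149 0.2226] F [-2.08 -0.14  4.7 ] w 0.0231 q [-0.84  0.12  0.58  1.74 -0.07  1.3   0.22]
turn deg [-0.08  0.07 -0.01] shift [-0.0002 -0.0002  0.0226]
```

Request:
{"api": "carry_out", "payload": {"increments": "0 0 0 0 0 0 0.025; 0 0 0 0 0 0 0.04; 0 0 0 0 0 0 0.05; 0 0 0 0 0 0 0.06; 0 0 0 0 0 0 0.06"}}

```text
time: 26.48
ee_pos: [0.5166, 0.1149, 0.2225]
eef_rot: [0.973, 0.229, -0.001, -0.001]
ft_force: [0.0, -0.5, -0.2]
width: 0.0559
```

Request:
{"api": "carry_out", "payload": {"increments": "0 0 0 0 0 -0.002 0.06; 0 0 0 0 0 -0.01 0.06; 0 0 0 0 0 -0.02 0.06; 0 0 0 0 0 -0.04 0.06; 0 0 0 0 0 -0.06 0.06"}}

```text
time: 27.1
ee_pos: [0.5168, 0.1148, 0.2839]
eef_rot: [0.973, 0.229, -0.0, -0.001]
ft_force: [0.2, -0.4, 0.5]
width: 0.06
```

Request:
{"api": "carry_out", "payload": {"increments": "0 0 0 0 0 -0.03 0.06; 0 0 0 0 0 -0.06 0.06; 0 0 0 0 -0.05 -0.07 0.06; 0 0 0 0 -0.11 -0.07 0.06; 0 0 0 0 -0.17 -0.07 0.06"}}

```text
time: 27.72
ee_pos: [0.4402, 0.2683, 0.3553]
eef_rot: [0.973, 0.229, 0.0, -0.001]
ft_force: [0.4, -0.0, 0.5]
width: 0.0606
```

```bash
python3 - <<'E'
from fit import *
for n in("side","top"):
  p,d=r.camera(n);cv2.imwrite(f"pics/{n}7.png",p);np.save(f"pics/{n}7.npy",d)
t=cv2.imread("pics/top7.png");s=cv2.imread("pics/side7.png")
z=lambda im,x,y,w,h:cv2.resize(im[y:y+h,x:x+w],(400,300),interpolation=cv2.INTER_CUBIC)
cv2.imwrite("pics/z7.png",np.vstack([np.hstack([z(t,165,145,80,60),z(s,240,130,80,60)]),np.hstack([cv2.resize(t,(400,300)),cv2.resize(s,(400,300))])]))
f=edgefit("top",t,(.516,.115),.212,.027,1,w=.004)
d=np.load("pics/top7.npy");P=np.array([dep("top",u,v,d[v,u]) for v in range(150,190) for u in range(178,208) if d[v,u]>0])
m=np.hypot(P[:,0]-.516,P[:,1]-.115)<.035
print("top z",np.sort(P[m,2])[-8:]);q=m&(np.hypot(P[:,0]-.516,P[:,1]-.115)<.024)&(P[:,2]<.225)&(P[:,2]>.2);print("flange z",np.median(P[q,2]))
E
```

```text
top R 0.027 -> [0.5143 0.1137 0.0286] 69 resid 0.00079
top z [0.26102159 0.26119957 0.26187308 0.26223036 0.26246522 0.26264322
 0.26330657 0.26394378]
flange z 0.2042354832171882
```

View pics/z7.png

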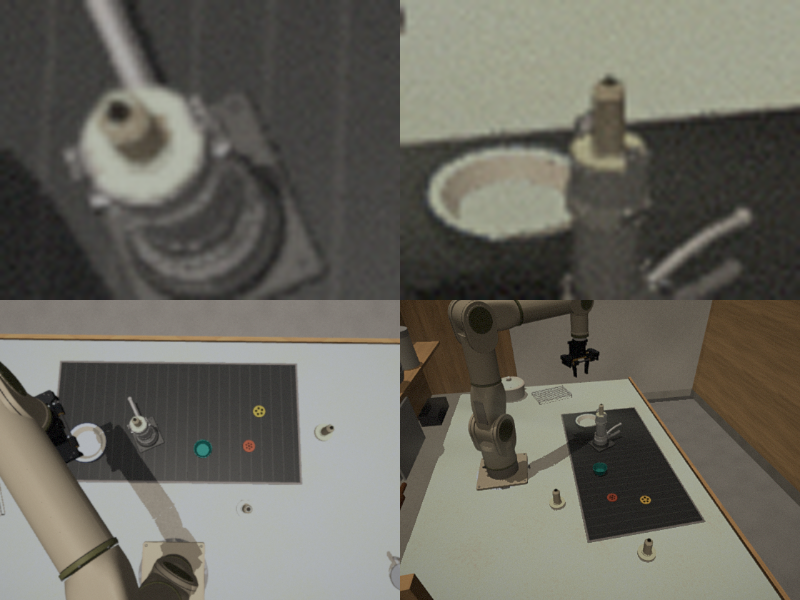

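The nozzle sits upright in the barrel (top crop 143,145; side crop 608,130), with its flange at 0.204 m and its tip at about 0.26 m, which matches home. The discs, the muffin case and the plate have not moved, and the gripper is clear.

```bash
python3 -c "
from bench import r
print(r.close_job())"
```

```text
the job is handed in; nothing more can be done
None
```

The smallest nozzle is clipped into the press and let go, and the job is handed in; it reported no verdict.

- **Push:** The force rose to about 10 N at the clips and dropped as they snapped over. The nozzle then stood hard on the seat, with about 27 N in all (25 N of it vertical).
- **Pull:** The free play was about 4.6 mm. While I set the pull, the force overshot to about 22–23 N, under the 25 N limit. I then held 9–11 N for about 1.6 s. The small moment at the wrist (0.04 N m) indicates that both clips shared the load; I could not read the clips' own forces or angles.
- **Release:** I lowered it home to the same height as before (TCP z 0.2226 m), opened the fingers and moved clear.

**Last checks:** By depth, the flange top is at 0.204 m and the nozzle tip at about 0.26 m, both as expected for home. The discs, muffin case and plate look unmoved; I did not measure them. One check disagreed: the last flange circle fit lay about 2 mm off the earlier barrel centre. It was a poor fit (28.6 mm radius against 27), probably because it caught the ring's edge, so I discounted it. The grasp and the force readings agreed with a centred fit.

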